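Raise the paper trimmer's arm and hold it up

ROBOT

A 7-joint arm with a two-finger parallel gripper is mounted at the origin on the work surface. World frame = base frame: x ahead of the robot, y to its left, z up, the work surface at z = 0. Lengths are in m, angles in rad, forces in N, time in s.
With the tool pointing down it reaches from about 0.4 to 0.85 m from the base axis. Payload 10.4 kg.
Tool frame: the origin (TCP) lies at the very end of the fingers, on their centre line; the grasp point (between the pads) lies 19 mm behind it (r.pinch_z is the distance from the TCP to the grasp point, in m); z points along the fingers, y is the line along which they close (so a half turn about z gives the same grasp; the last joint's range is limited). The gripper opens to 87 mm and grips with 3 to 60 N. Pads are 19 mm wide; open, the fingers measure 117 mm over their backs; the gripper's body (75 mm by 190 mm) begins 51 mm behind the grasp point.
Start: joints at [1.136, 0.332, -0.065, 1.46, 0.022, 1.35, -0.088], TCP at [0.25, -0.573, 0.19] pointing down, gripper open.
Joint ranges: [-2.6, 2.6], [-0.5, 2.12], [-1.47, 1.34], [0.16, 2.42], [-1.27, 4.41], [0.06, 2.06], [-2.6, 2.6]. Speed limits (rad/s): [2.22, 2.22, 2.79, 2.79, 3.14, 3.14, 3.14].

INTERFACE

Orientations are given as a unit quaternion [x, y, z, w].
In Python, from bench import sensors, vision, r gives the robot as it stands.
- The arm moves only by the shell command python3 -m crank 'ROWS' [OPENING] [FORCE]. ROWS is JSON, a list of rows, each a list of 2 entries, a list of its own where there are three numbers: the shift along the tool's x, y, z normalised to -1 to 1, where 1 is 3 cm, then the turn about the tool's z normalised to -1 to 1, where 1 is 8 degrees. A call has 1 to 12 rows; each row shifts and turns the commanded pose from where the row before left it, along the tool's axes as they then stand; what a row does not reach is not made up. A row lasts 1/8 s, in which the tool goes at most 62.5 mm and 10.7 degrees, less where a joint would pass 70% of its speed; a pose out of reach is approached as far as the arm can. A call with a number of a shift or a turn outside -1 to 1 is refused whole. A call with a gripper value outside its range is refused whole. OPENING is the opening, from 0 (shut) to 1 (fully open), set as the call begins (- or left out, the last holds). The fingers move at their own pace and stop on an object; FORCE is the grip in N (left out, the last holds). Time passes only in rows, so rows that do not move let the fingers close. It gives the time, the measured TCP pose, the force, the opening and the grip force at its end, in the units of the state.
- sensors.read_state(): the state, without advancing time (a new reading comes with each control period).
- vision.camera(name): name is "scene" or "top" or "wrist"; returns the picture (420x560x3 uint8, red, green, blue); there is no depth.
- vision.camera_model(name): a dict with "vertical_fov" (degrees; the focal length in pixels is half the picture's height over the tangent of half this angle, whatever the lens; pixels are square), "cx", "cy" (the principal point, pixels), "camera_from_world" (4x4, takes a point from world to camera coordinates); the wrist camera has in their place "hand_eye" (4x4, takes a point from camera to tool coordinates, whose origin is the TCP and whose axes are the flange's). Camera axes: x right, y down, z forward; pixel columns grow to the right and rows downward; lengths in m; the calibration is good to about 2 mm. A picture is of the moment at which its call begins: read the wrist's pose just before it. camera_model takes no time and is no camera call.
- r.close_job(): hands the job in; it is judged then, once.
The state is a dict: "time": time; "joint_positions": joint angles; "joint_vel": joint speeds; "joint_torque": joint torques, N m; "ee_pos": TCP position; "eef_rot": TCP orientation; "ft_force": force on the tool from outside, world axes, zero at the start; "torque": the same for the moment, N m; "width": finger opening in m; "grip_force": force on a finger pad.
Only numpy, scipy, OpenCV 4.12 (cv2) and the standard library are available. Lean on these libraries where they do the work, as an engineer would, in place of code of your own. Each camera call takes 0.05 s, during which the arm holds its last target. There are 200 camera calls.

TASK

The guillotine paper trimmer's arm is to be held up so that someone can wipe the blade. With the release slide still untouched, take the arm by its handle and tug it firmly upward to learn whether the safety latch has caught it: if it comes free just keep lifting, and if it is caught ease it back down, draw the release slide all the way away from the arm and take the handle again. Raise the arm by its handle at least 25 degrees and finish while still holding it there, steady; never let the arm drop, and leave the pens and other things lying around where they are.

Things in the scene. Friction and masses are not known exactly. Their poses are not given: they have to be found in the camera images.
- trimmer: Guillotine paper trimmer, fixed to the table: grey board 320 x 240 mm, its top 34 mm above the table, with an aluminium rule fence at the far edge, a paper clamp bar and a clear finger guard (top 75 mm above the table) beside the arm. Origin: under the board's centre, at table height. Its -x is its front (the handle's end), its -y is its right side, where the steel blade arm lies; +z up.
- handle: Grip of the steel blade arm: grey ringed round bar, 24 mm thick, 110 mm long, in front of the board. Origin: its centre (trimmer x -240, y -128, z +48 mm when down, as at the start); x along its length, y along the arm's hinge, which lies at trimmer x +155, z +46: so it rises on an arc of 395 mm. Turns with the arm, up to 1.15 rad. About 3.5 N (+-20%) lifts it; let go, it falls.
- keeper: Grey cast keeper, 36 x 17 x 38 mm, fixed on the right side of the arm 300 mm from the pivot; the hidden bolt of the latch enters it from the side. Origin: in the arm's middle plane, at the pivot's height. It rises with the arm.
- latch: Grey latch box, 54 (x) x 62 (y) x 30 mm high, fixed right of the arm beside the keeper, release slide on top. Origin: centre of its underside, 20 mm above the table; axes as the trimmer's. If its hidden bolt has caught the arm (differs each time) the arm still rises 0.02 rad (8 mm at the handle), then stops dead; if not, it rises freely.
- release (a joint): Travel of the release slide on the latch box: 0 (within 1.5 mm) at the start, pushed towards the trimmer's -y (away from the arm), stop at 0.020 m. It takes 3 to 6 N and stays where it is left. The bolt is drawn clear from about 0.016 m on and then stays drawn.
- tab_top (a point): Centre of the top of the release slide's ribbed tab: 14 mm (x) by 12 mm (y), 20 mm high above the box's top, its top 72 mm above the table. It moves with the slide.
- marker: White marker with black cap, 136 mm long, 17 mm thick, lying on the trimmer's board. Origin: middle of its underside.
- fineliner: Beige fineliner pen, 134 mm long, 12 mm thick, lying on the table in front of the board. Origin: middle of its underside.
- eraser: White block eraser in a card sleeve, 55 x 22 x 12 mm, on the board. Origin: middle of its underside.
- tape: Roll of tape, 92 mm across and 24 mm high, lying to the right of the trimmer. Origin: middle of its underside.
- ink: Small glass ink jar, 48 mm in diameter, 75 mm high, to the right of the handle. Origin: middle of its underside.
- pen_pot: Aluminium pot, 80 mm across and 95 mm high, with pens that reach to 150 mm, to the left of the trimmer. Origin: middle of its underside.
- stapler: Desk stapler, 150 x 36 mm, about 50 mm high, on the right of the table. Origin: middle of its underside.

How it is judged:
On the way:
1. with the release slide untouched, the arm is tugged firmly against the caught latch, or comes free and rises (value of joint release below 0.004 m and (contact force between latch and keeper above 2 N or angle between handle's own z axis and vertical above 0.05 rad)).
At the end, for the whole second after the job is handed in: The trimmer's arm stands at least 0.42 rad (24 degrees) up and still (under 0.05 rad/s), carried by the fingers on its handle (over 1 N) and by no other thing, after having been tugged with the slide still unmoved (under 4 mm): over 2 N against the latch, or more than 0.05 rad up if it was free (angle between handle's own z axis and vertical above 0.42 rad and angular speed of handle below 0.05 rad/s and contact force between the fingers and handle above 1 N and contact force between handle and marker below 0.2 N and contact force between handle and fineliner below 0.2 N and contact force between handle and eraser below 0.2 N and contact force between handle and tape below 0.2 N and contact force between handle and ink below 0.2 N and contact force between handle and pen_pot below 0.2 N and contact force between handle and stapler below 0.2 N); the arm keeps its last pose, push and grip.
It fails at once if the arm drops or is flung (its handle turns faster than 2 rad/s) (angular speed of handle above 2 rad/s).
It fails at once if a pen or other bystander is shifted by more than 25 mm (distance of any of marker, fineliner, eraser, tape, ink, pen_pot, stapler from where it was at the start of the episode above 0.025 m).
It fails at once if the ink jar or the pen pot is tipped (angle between any of ink, pen_pot's own z axis and vertical above 0.4 rad).
It also fails if it takes over 54 s, if anything falls off the work surface, if the arm or the gripper's body presses on something with over 40 N, if the wrist force passes 120 N, or if a joint passes its speed limit or range.

## Working session

There is one attempt and no reset: what is moved stays moved. The work goes in short steps, Python scripts to look and compute and a shell command to move; the robot and the scene stay as the last step left them, time stands still between calls to the robot, and variables do not carry over. Pictures are saved under pics/ and viewed, at most 13 in all, crops included, and the job is handed in when it is done.

```bash
mkdir -p pics; ls; python3 - <<'E'
from bench import sensors, vision, r
import cv2,json,numpy as np
for n in("scene","top"):
    im=vision.camera(n); cv2.imwrite(f"pics/{n}0.png",im[:,:,::-1])
    m=vision.camera_model(n); print(n,{k:np.round(v,4).tolist() for k,v in m.items()})
m=vision.camera_model("wrist");print({k:np.round(v,4).tolist() for k,v in m.items()})
s=sensors.read_state();print(s)
print(r.pinch_z)
E
```

```text
pics
scene {'vertical_fov': 51.0956, 'cx': 282.2274, 'cy': 211.1513, 'camera_from_world': [[-0.3542, 0.9352, -0.001, 0.2296], [0.7862, 0.2971, -0.5419, -0.3897], [-0.5065, -0.1927, -0.8404, 1.7759], [0.0, 0.0, 0.0, 1.0]]}
top {'vertical_fov': 44.4031, 'cx': 283.3733, 'cy': 207.6941, 'camera_from_world': [[0.0063, -1.0, 0.0015, -0.0595], [-0.9815, -0.0065, -0.1915, 0.583], [0.1915, -0.0003, -0.9815, 1.356], [0.0, 0.0, 0.0, 1.0]]}
{'vertical_fov': 71.1042, 'cx': 284.1865, 'cy': 205.9726, 'hand_eye': [[0.0004, -0.9703, -0.2418, 0.0655], [1.0, 0.0004, -0.0001, -0.0008], [0.0002, -0.2418, 0.9703, -0.1951], [0.0, 0.0, 0.0, 1.0]]}
{'time': 0.1, 'joint_positions': array([ 1.1363703 ,  0.3327849 , -0.06469462,  1.46086641,  0.02163807,
        1.34992313, -0.08848471]), 'joint_vel': array([ 2.10511344e-03, -2.00473006e-03,  1.07395317e-03, -3.35518959e-03,
        2.78988125e-03, -1.51657180e-05, -1.23987513e-03]), 'joint_torque': array([ 6.46110930e-04, -6.24551797e+01,  2.40874017e-02, -3.90722036e+01,
       -6.14901306e-02,  3.66022624e-02,  7.37413620e-05]), 'ee_pos': array([ 0.24999523, -0.57238838,  0.18944405]), 'eef_rot': array([ 9.78870633e-01,  2.04479511e-01, -1.79398778e-04, -6.17172783e-04]), 'ft_force': array([-0.10589484,  0.22906482, -0.29911212]), 'torque': array([0.00916184, 0.04744763, 0.01084493]), 'grip_force': 0.0, 'width': 0.08671767852422577}
0.0187
```

View pics/scene0.png

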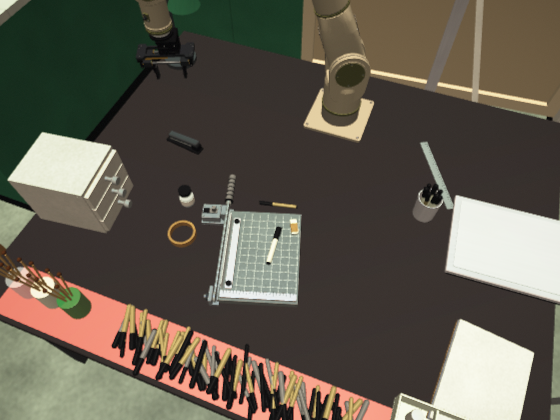

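View pics/top0.png

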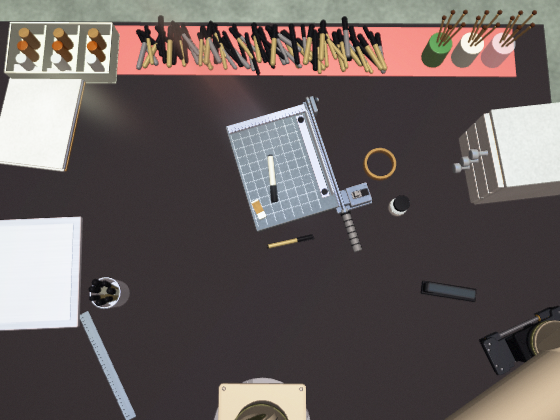

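The scene view shows the trimmer, with its handle at about (231,190) and the latch at (213,213). In the top view the handle runs from (345,213) to (357,250), the slide is near (357,193), the ink jar is at (399,205) and the fineliner at (290,241).

```bash
cat > h.py <<'E'
import numpy as np,cv2
from bench import sensors,vision,r
from scipy.spatial.transform import Rotation as R
def ray(name,px,s=None):
    m=vision.camera_model(name); f=210/np.tan(np.radians(m["vertical_fov"])/2)
    d=np.array([(px[0]-m["cx"])/f,(px[1]-m["cy"])/f,1.])
    if name=="wrist":
        s=s or sensors.read_state(); H=np.array(m["hand_eye"]); Q=R.from_quat(s["eef_rot"]).as_matrix()
        return s["ee_pos"]+Q@H[:3,3], Q@H[:3,:3]@d
    T=np.array(m["camera_from_world"]); return -T[:3,:3].T@T[:3,3], T[:3,:3].T@d
def onz(name,px,z,s=None):
    o,d=ray(name,px,s); return o+d*(z-o[2])/d[2]
def proj(name,p):
    m=vision.camera_model(name); f=210/np.tan(np.radians(m["vertical_fov"])/2)
    T=np.array(m["camera_from_world"]); c=T[:3,:3]@p+T[:3,3]; return f*c[:2]/c[2]+[m["cx"],m["cy"]]
E
python3 - <<'E'
from h import *
im=cv2.imread("pics/top0.png")
c=cv2.resize(im[90:260,210:420],None,fx=3.5,fy=3.5,interpolation=cv2.INTER_CUBIC);cv2.imwrite("pics/topc.png",c)
P=np.array([onz("top",p,.034)[:2] for p in [(228,127),(303,104),(338,206),(257,230)]])
print(P.round(3),[np.linalg.norm(P[i]-P[i-1]).round(3) for i in range(4)])
for p in [(345,213),(357,250)]:print(onz("top",p,.048).round(3))
print("scene",[onz("scene",p,.048).round(3) for p in [(232,177),(229,203)]])
print("ink",onz("top",(401,203),.075), "slide",onz("top",(357,193),.072))
E
```

```text
[[ 0.823  0.105]
 [ 0.895 -0.111]
 [ 0.594 -0.208]
 [ 0.524  0.017]] [np.float64(0.312), np.float64(0.227), np.float64(0.317), np.float64(0.235)]
[ 0.571 -0.226  0.048]
[ 0.469 -0.257  0.048]
scene [array([ 0.473, -0.255,  0.048]), array([ 0.577, -0.219,  0.048])]
ink [ 0.59481299 -0.37486851  0.075     ] slide [ 0.62250168 -0.25646264  0.072     ]
```

View pics/topc.png

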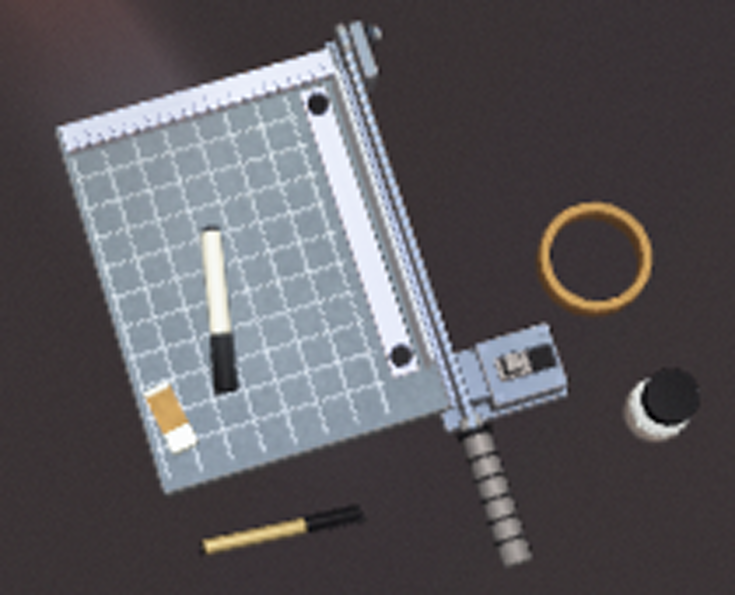

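The crop shows the handle from (475,430) to (515,560), the tab at (513,364) and clear space around the handle. I'll go above the handle and look from near.

```bash
python3 -m crank '[[[0,0,0],0.8],[[1,-0.66,0],0],[[1,-0.66,0],0],[[1,-0.66,0],0],[[1,-0.66,0],0],[[1,-0.66,0],0],[[1,-0.66,0],0],[[1,-0.66,0],0],[[1,-0.66,0],0],[[1,-0.66,0],0],[[1,-0.66,0],0],[[1,-0.66,0],0]]' 1 25
python3 -m crank '[[[0.9,-0.6,0],0],[[0,0,0],0]]'
python3 - <<'E'
from h import *
s=sensors.read_state(); im=vision.camera("wrist"); cv2.imwrite("pics/w1.png",im[:,:,::-1])
import json;json.dump({k:np.asarray(s[k]).tolist() for k in("ee_pos","eef_rot")},open("w1.json","w"));print(s["ee_pos"],s["eef_rot"],s["ft_force"])
E
```

```text
time: 1.6
ee_pos: [0.5014, -0.2661, 0.1898]
eef_rot: [0.989, 0.149, -0.0, -0.0]
ft_force: [0.0, 0.1, -0.2]
width: 0.0872
grip_force: 0.0
time: 1.85
ee_pos: [0.5229, -0.2389, 0.1897]
eef_rot: [0.988, 0.152, 0.0, -0.001]
ft_force: [-0.2, -0.1, -0.2]
width: 0.0872
grip_force: 0.0
[ 0.52287138 -0.23893058  0.18971518] [ 9.88408076e-01  1.51818937e-01  6.41952055e-05 -6.93957864e-04] [-0.16768143 -0.08907656 -0.16743072]
```

View pics/w1.png

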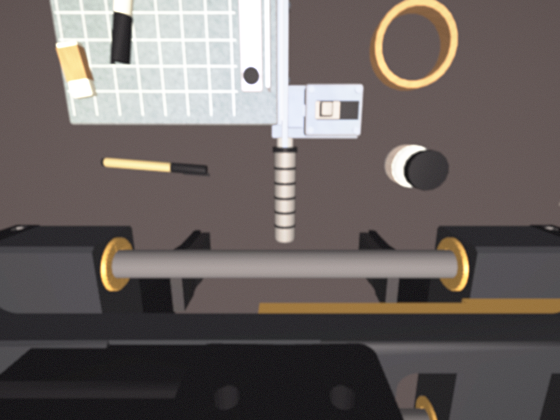

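The wrist view shows the handle upright in the picture from (285,149) to (285,241), so the yaw is right. The tab is at (326,109).

```bash
python3 - <<'E'
from h import *
import json
s={k:np.array(v) for k,v in json.load(open("w1.json")).items()}
Q=R.from_quat(s["eef_rot"]).as_matrix()
for n,p,z in[("far",(285,149),.055),("near",(285,240),.055),("tab",(324,109),.072),("ink",(427,170),.075),("inkbase",(405,165),.03),("box",(334,109),.05),("fineliner cap",(207,169),.006)]:
    w=onz("wrist",p,z,s);print(n,w.round(4),"tool",(Q.T@(w-s["ee_pos"])).round(4))
E
```

```text
far [ 0.5687 -0.2244  0.055 ] tool [4.800e-02 1.000e-04 1.347e-01]
near [ 0.467  -0.2565  0.055 ] tool [-0.0586  0.0002  0.1347]
tab [ 0.6194 -0.2498  0.072 ] tool [0.0888 0.0395 0.1177]
ink [ 0.5939 -0.3733  0.075 ] tool [0.0274 0.1497 0.1145]
inkbase [ 0.5927 -0.3681  0.03  ] tool [0.0278 0.1444 0.1595]
box [ 0.6251 -0.2624  0.05  ] tool [0.0904 0.0532 0.1397]
fineliner cap [ 0.5118 -0.137   0.006 ] tool [ 0.02   -0.1003  0.1839]
```

```bash
python3 -m crank '[[[-0.2,0,0.5],0],[[0,0,0.9],0],[[0,0,1],0],[[0,0,1],0],[[0,0,1],0],[[0,0,0.9],0],[[0,0,0.05],0]]'
python3 -m crank '[[[0,0,0],0],[[0,0,0],0],[[0,0,0],0],[[0,0,0],0],[[0,0,0],0],[[0,0,0],0]]' 0 25
```

```text
time: 2.78
ee_pos: [0.5128, -0.2442, 0.027]
eef_rot: [0.989, 0.149, -0.002, -0.001]
ft_force: [-0.3, -0.2, 0.7]
width: 0.0872
grip_force: 0.0
time: 3.52
ee_pos: [0.5159, -0.2437, 0.0297]
eef_rot: [0.989, 0.15, 0.0, 0.0]
ft_force: [0.6, 0.6, -0.3]
width: 0.0352
grip_force: 0.0
```

```bash
python3 -m crank '[[[0,0,0],0],[[0,0,0],0],[[0,0,0],0]]' 0 25
python3 -m crank '[[[0,0,-0.1],0],[[0,0,-0.1],0],[[0,0,-0.1],0],[[0,0,0],0]]'
```

```text
time: 3.9
ee_pos: [0.5158, -0.2437, 0.0297]
eef_rot: [0.989, 0.15, -0.0, 0.0]
ft_force: [1.0, -1.2, 0.1]
width: 0.0057
grip_force: 0.0
time: 4.4
ee_pos: [0.516, -0.2439, 0.0391]
eef_rot: [0.989, 0.149, 0.0, 0.0]
ft_force: [-0.1, -0.2, -0.3]
width: 0.0007
grip_force: 0.0
```

The fingers closed on nothing, so I'll look.

```bash
python3 - <<'E'
from h import *
a=vision.camera("wrist")[:,:,::-1]; b=vision.camera("scene")[:,:,::-1]; t=vision.camera("top")[:,:,::-1]
z=lambda i:cv2.resize(i,(400,300))
b=cv2.resize(b[130:250,150:310],(400,300)); t=cv2.resize(t[150:270,280:440],(400,300))
cv2.imwrite("pics/c2.png",np.vstack([np.hstack([z(a),b]),np.hstack([t,t*0])]))
E
```

```text
(no output)
```

View pics/c2.png

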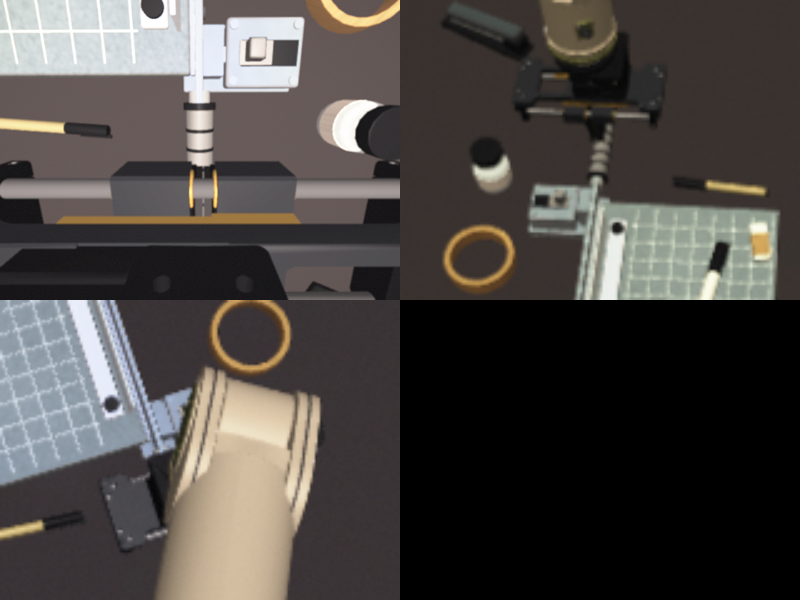

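```bash
python3 - <<'E'
from h import *
a=vision.camera("wrist")[:,:,::-1]; b=vision.camera("scene")[:,:,::-1]
s=sensors.read_state();print(s["ee_pos"],s["width"],s["joint_positions"].round(3))
print(proj("scene",s["ee_pos"]),proj("scene",np.array([.518,-.2405,.048])))
a=cv2.resize(a[120:320,200:370],(400,470),interpolation=cv2.INTER_CUBIC); b=cv2.resize(b[140:220,195:263],(400,470),interpolation=cv2.INTER_CUBIC)
cv2.imwrite("pics/c3.png",np.hstack([a,b]))
E
```

```text
[ 0.51567532 -0.24371576  0.0385233 ] 0.00037804427497093417 [ 0.623  0.366 -0.311  1.764  0.128  1.031 -1.006]
[230.22129063 188.84925597] [230.51592285 188.02586958]
```

View pics/c3.png

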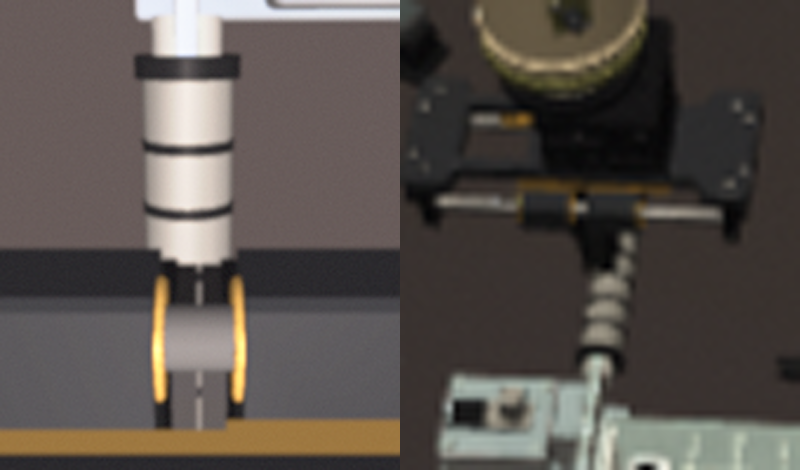

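The closed fingertips appear to lie over the handle, higher than the reading says. I'll feel downward gently to check.

```bash
python3 -m crank '[[[0,0,0.1],0],[[0,0,0.1],0],[[0,0,0.1],0],[[0,0,0],0]]'
python3 -m crank '[[[0,0,0.1],0],[[0,0,0.1],0],[[0,0,0],0]]'
```

```text
time: 5.15
ee_pos: [0.5156, -0.2437, 0.0293]
eef_rot: [0.989, 0.15, -0.0, -0.0]
ft_force: [0.3, -0.0, -0.2]
width: 0.0009
grip_force: 0.0
time: 5.52
ee_pos: [0.5163, -0.244, 0.0273]
eef_rot: [0.989, 0.149, 0.0, 0.001]
ft_force: [-14.3, 6.8, 36.9]
width: 0.0004
grip_force: 18.4
```

Contact comes at a reading of 0.0275, where the handle's top (0.060) is. The height reading is therefore about 32 mm low. I'll rise, open, and go down further while watching the force.

```bash
python3 -m crank '[[[0,0,-0.6],0],[[0,-0.1,-0.2],0],[[0,0,0],0],[[0,0,0],0],[[0,0,0],0],[[0,0,0],0],[[0,0,0],0],[[0,0,0],0],[[0,0,0],0]]' 1
python3 - <<'E'
from h import *
s=sensors.read_state();print(s["ee_pos"],s["width"])
a=vision.camera("wrist")[:,:,::-1]; b=vision.camera("scene")[:,:,::-1]
b=cv2.resize(b[130:230,180:280],(420,420),interpolation=cv2.INTER_CUBIC)
cv2.imwrite("pics/c4.png",np.hstack([a[:,100:460],b]))
E
```

```text
time: 6.65
ee_pos: [0.5149, -0.2409, 0.0477]
eef_rot: [0.989, 0.15, 0.0, 0.0]
ft_force: [0.3, 0.2, 0.4]
width: 0.0817
grip_force: 0.0
[ 0.51490517 -0.24088022  0.04766797] 0.08167336588958309
```

View pics/c4.png

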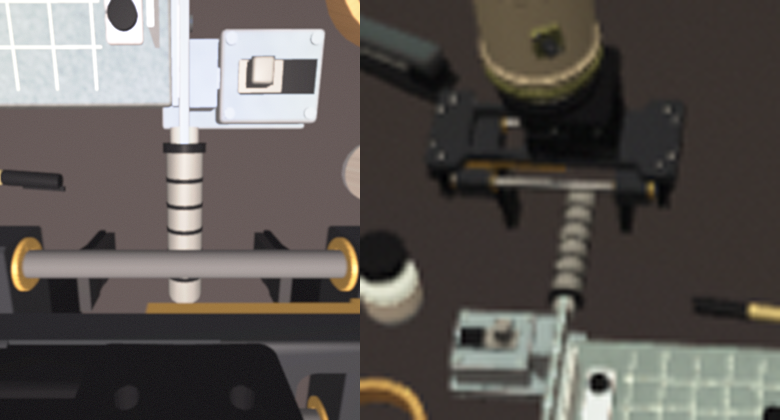

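The wrist view shows the handle centred between the open fingers (column 285, rows 147–302). The fingertips sit higher than the nominal TCP, which agrees with the contact. Going down in steps.

```bash
python3 -m crank '[[[0,0,0.5],0],[[0,0,0.5],0],[[0,0,0.2],0],[[0,0,0],0]]' 1
python3 -m crank '[[[0,0,0.2],0],[[0,0,0.1],0],[[0,0,0],0]]'
```

```text
time: 7.25
ee_pos: [0.5145, -0.2406, 0.0108]
eef_rot: [0.989, 0.15, -0.001, -0.0]
ft_force: [0.2, -0.2, -0.0]
width: 0.0868
grip_force: 0.0
time: 7.62
ee_pos: [0.5148, -0.2408, 0.0025]
eef_rot: [0.989, 0.15, -0.0, -0.0]
ft_force: [-0.2, 0.6, 0.0]
width: 0.0867
grip_force: 0.0
```

```bash
python3 -m crank '[[[0,0,0.1],0],[[0,0,0],0],[[0,0,0],0],[[0,0,0],0],[[0,0,0],0],[[0,0,0],0],[[0,0,0],0],[[0,0,0],0]]' 0 30
```

```text
time: 8.62
ee_pos: [0.515, -0.241, -0.0003]
eef_rot: [0.989, 0.149, 0.0, 0.0]
ft_force: [0.4, -1.3, -0.9]
width: 0.0229
grip_force: 30.0
```

Gripped: width 23 mm at 30 N. Now I'll tug up slowly.

```bash
python3 -m crank '[[[0,0,-0.1],0],[[0,0,-0.1],0],[[0,0,0],0]]'
python3 -m crank '[[[0,0,-0.1],0],[[0,0,0],0]]'
python3 -m crank '[[[0,0,-0.05],0],[[0,0,0],0]]'
```

```text
time: 9.0
ee_pos: [0.515, -0.241, 0.0059]
eef_rot: [0.989, 0.149, 0.0, 0.0]
ft_force: [2.4, -1.1, -4.7]
width: 0.0227
grip_force: 30.0
time: 9.25
ee_pos: [0.515, -0.2409, 0.0082]
eef_rot: [0.989, 0.15, 0.0, 0.0]
ft_force: [6.5, -2.2, -10.9]
width: 0.0232
grip_force: 30.0
time: 9.5
ee_pos: [0.515, -0.2409, 0.0088]
eef_rot: [0.989, 0.15, 0.0, -0.0]
ft_force: [11.0, -4.6, -19.6]
width: 0.0232
grip_force: 30.0
```

It rose 8–9 mm and stopped dead at 20 N, so the latch has caught it. I'll ease it back down, release and rise clear.

```bash
python3 -m crank '[[[0,0,0.1],0],[[0,0,0.1],0],[[0,0,0.1],0],[[0,0,0.05],0],[[0,0,0],0]]'
python3 -m crank '[[[0,0,0],0],[[0,0,0],0],[[0,0,0],0],[[0,0,0],0],[[0,0,0],0],[[0,0,0],0],[[0,0,0],0],[[0,0,0],0]]' 1
python3 -m crank '[[[0,0,-0.7],0],[[0,0,-1],0],[[0,0,-1],0],[[0,0,-1],0],[[0,0,0],0]]' 0
```

```text
time: 10.12
ee_pos: [0.5149, -0.241, -0.0003]
eef_rot: [0.989, 0.149, 0.0, 0.0]
ft_force: [1.7, -2.3, -3.1]
width: 0.0232
grip_force: 30.0
time: 11.12
ee_pos: [0.5149, -0.2409, -0.0004]
eef_rot: [0.989, 0.149, -0.0, 0.0]
ft_force: [0.7, -0.8, 0.3]
width: 0.086
grip_force: 0.0
time: 11.75
ee_pos: [0.5164, -0.2415, 0.1132]
eef_rot: [0.989, 0.149, 0.002, 0.001]
ft_force: [0.2, 0.1, 0.3]
width: 0.0447
grip_force: 0.0
```

```bash
python3 - <<'E'
from h import *
import json
print("scene",onz("scene",(214.2,207.6),.072).round(4)); print("top",onz("top",(356.3,193.7),.072).round(4))
s=json.load(open("w1.json"))
for dz in (0,.032):
  q=dict(ee_pos=np.array(s["ee_pos"])+[0,0,dz],eef_rot=s["eef_rot"]); print("w1",onz("wrist",(324.5,109),.072,q).round(4))
  q=dict(ee_pos=np.array([.5149,-.2409,.0477+dz]),eef_rot=np.array([.989,.1495,0,0])); w=onz("wrist",(362,68),.072,q);print("c4",w.round(4))
  for p in[(270,147),(285,147),(285,302)]: print("  ",onz("wrist",p,.055,q).round(4))
s=sensors.read_state();im=vision.camera("wrist"); cv2.imwrite("pics/w5.png",im[:,:,::-1][:300]);print(s["ee_pos"])
E
```

```text
scene [ 0.6244 -0.2485  0.072 ]
top [ 0.6205 -0.2545  0.072 ]
w1 [ 0.6195 -0.2503  0.072 ]
c4 [ 0.6217 -0.2507  0.072 ]
   [ 0.5662 -0.2149  0.055 ]
   [ 0.569  -0.2239  0.055 ]
   [ 0.4648 -0.2562  0.055 ]
w1 [ 0.6231 -0.2535  0.072 ]
c4 [ 0.63   -0.2563  0.072 ]
   [ 0.5643 -0.2139  0.055 ]
   [ 0.5676 -0.2244  0.055 ]
   [ 0.4457 -0.2622  0.055 ]
[ 0.51641061 -0.24147196  0.11316476]
```

View pics/w5.png

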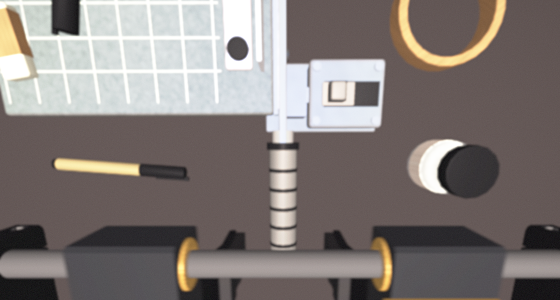

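The tab is at (338,90) in this view, and world (0.621,-0.2515) agrees across the views. I'll pinch it with the fingers nearly closed.

```bash
python3 -m crank '[[[0.8,0.34,0],0],[[0.8,0.34,0],0],[[0.8,0.34,0],0],[[0.8,0.34,0],0],[[0,0,0],0],[[0,0,0],0]]' 0.28
python3 -m crank '[[[0,0,0.9],0],[[0,0,0.8],0],[[0,0,0.3],0],[[0,0,0],0]]'
python3 - <<'E'
from h import *
s=sensors.read_state();a=vision.camera("wrist")[:,:,::-1]; b=vision.camera("scene")[:,:,::-1]
b=cv2.resize(b[160:240,180:260],(420,420),interpolation=cv2.INTER_CUBIC)
cv2.imwrite("pics/c6.png",np.hstack([a[:,100:460],b]))
d=np.array([.621,-.2515,.072])-s["ee_pos"];print(R.from_quat(s["eef_rot"]).inv().apply(d).round(4))
E
```

```text
time: 12.55
ee_pos: [0.6177, -0.2513, 0.1095]
eef_rot: [0.989, 0.149, -0.001, -0.0]
ft_force: [-0.2, 0.0, 0.3]
width: 0.0243
grip_force: 0.0
time: 13.05
ee_pos: [0.6181, -0.2516, 0.0506]
eef_rot: [0.989, 0.149, -0.0, -0.0]
ft_force: [0.5, -0.6, 0.0]
width: 0.0243
grip_force: 0.0
[ 0.0028  0.0008 -0.0214]
```

View pics/c6.png

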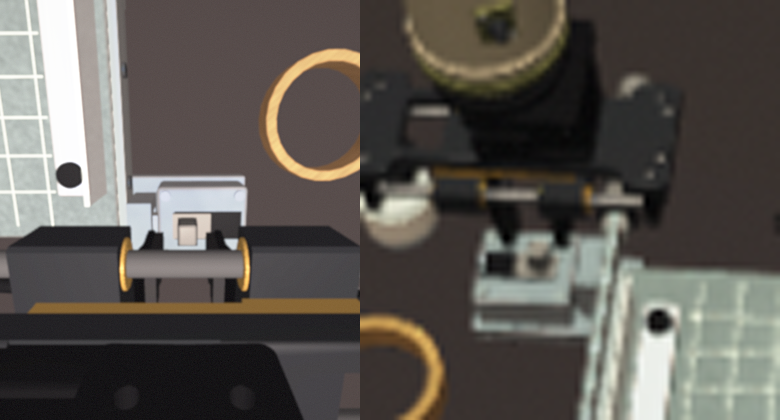

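Both views show the fingers straddling the tab, which is at (187,232) in the left crop. I'll descend and pinch.

```bash
python3 -m crank '[[[0.1,0,0.3],0],[[0,0,0.27],0],[[0,0,0],0]]'
python3 -m crank '[[[0,0,0],0],[[0,0,0],0],[[0,0,0],0],[[0,0,0],0]]' 0 12
```

```text
time: 13.52
ee_pos: [0.6209, -0.2503, 0.0324]
eef_rot: [0.989, 0.15, -0.001, -0.0]
ft_force: [-0.2, -0.1, -0.1]
width: 0.0241
grip_force: 0.0
time: 14.02
ee_pos: [0.6218, -0.2514, 0.0339]
eef_rot: [0.989, 0.149, 0.0, 0.001]
ft_force: [2.7, -2.8, -1.5]
width: 0.012
grip_force: 12.0
```

Pinched at 12 mm, which is the tab. I'll draw it toward tool +y by 20 mm and a little more.

```bash
python3 -m crank '[[[0,0.15,0],0],[[0,0.15,0],0],[[0,0.15,0],0],[[0,0.15,0],0],[[0,0,0],0]]' 0 20
python3 -m crank '[[[0,0.1,0],0],[[0,0,0],0]]'
```

```text
time: 14.65
ee_pos: [0.627, -0.2674, 0.0338]
eef_rot: [0.989, 0.15, -0.0, -0.0]
ft_force: [-2.8, 2.2, 4.3]
width: 0.0114
grip_force: 20.0
time: 14.9
ee_pos: [0.6279, -0.2701, 0.0339]
eef_rot: [0.989, 0.15, 0.0, -0.0]
ft_force: [-2.2, 3.2, 4.4]
width: 0.0117
grip_force: 20.0
```

```bash
python3 -m crank '[[[0,0.07,0],0],[[0,0,0],0]]'
python3 -m crank '[[[0,-0.03,0],0],[[0,0,0],0],[[0,0,0],0],[[0,0,0],0]]' 0.28
python3 -m crank '[[[0,0,-0.6],0],[[0,0,-1],0],[[0,0,-1],0],[[0,0,0],0],[[0,0,0],0]]'
python3 - <<'E'
from h import *
s=sensors.read_state();a=vision.camera("wrist")[:,:,::-1]
print(s["ee_pos"])
q=R.from_quat(s["eef_rot"]).inv()
print(q.apply(np.array([.5149,-.2409,0])-s["ee_pos"]))
cv2.imwrite("pics/w7.png",a)
E
```

```text
time: 15.15
ee_pos: [0.6281, -0.2707, 0.0338]
eef_rot: [0.989, 0.15, -0.001, -0.001]
ft_force: [-4.8, 6.6, 7.8]
width: 0.0114
grip_force: 20.0
time: 15.65
ee_pos: [0.6281, -0.2721, 0.0334]
eef_rot: [0.989, 0.149, -0.0, 0.0]
ft_force: [0.5, 0.3, -0.0]
width: 0.0242
grip_force: 0.0
time: 16.27
ee_pos: [0.628, -0.2718, 0.1119]
eef_rot: [0.989, 0.149, 0.0, 0.0]
ft_force: [0.0, -0.3, -0.1]
width: 0.0248
grip_force: 0.0
[ 0.62804548 -0.2718112   0.11187715]
[-0.09896974 -0.06300821  0.11184299]
```

View pics/w7.png

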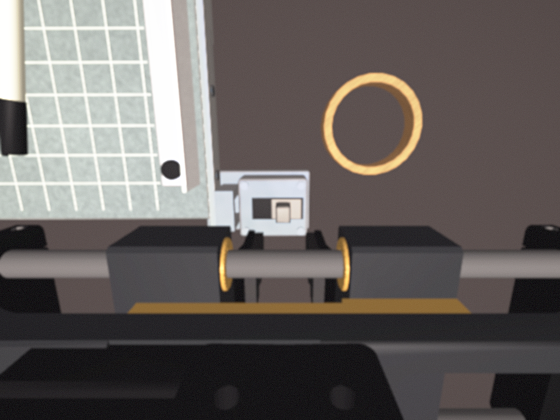

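The slide is now at the outer end of its slot (tab at (283,212), the dark slot on the arm side). Back to the handle.

```bash
python3 -m crank '[[[-0.82,-0.52,0],0],[[-0.82,-0.52,0],0],[[-0.82,-0.53,0],0],[[-0.83,-0.53,0],0],[[0,0,0],0],[[0,0,0],0],[[0,0,0],0]]' 1
python3 -m crank '[[[0,0,1],0],[[0,0,1],0],[[0,0,1],0],[[0,0,0.6],0],[[0,0,0.13],0],[[0,0,0],0]]'
python3 -m crank '[[[0,0,0],0],[[0,0,0],0],[[0,0,0],0],[[0,0,0],0],[[0,0,0],0],[[0,0,0],0],[[0,0,0],0],[[0,0,0],0]]' 0 35
```

```text
time: 17.2
ee_pos: [0.5157, -0.2407, 0.1112]
eef_rot: [0.989, 0.15, -0.0, -0.0]
ft_force: [0.5, 0.2, -0.3]
width: 0.0839
grip_force: 0.0
time: 17.95
ee_pos: [0.5158, -0.2409, 0.0002]
eef_rot: [0.989, 0.15, 0.0, 0.0]
ft_force: [0.0, -0.1, 0.4]
width: 0.0872
grip_force: 0.0
time: 18.95
ee_pos: [0.5152, -0.2409, -0.0003]
eef_rot: [0.989, 0.149, 0.0, 0.0]
ft_force: [1.0, -0.9, -0.9]
width: 0.023
grip_force: 35.0
```

```bash
python3 -m crank '[[[0,0,-0.2],0],[[0,0,-0.2],0],[[0.01,0,-0.2],0],[[0.02,0,-0.2],0],[[0,0,0],0]]'
```

```text
time: 19.58
ee_pos: [0.5161, -0.2406, 0.0241]
eef_rot: [0.989, 0.149, 0.0, 0.0]
ft_force: [3.3, -1.6, -4.5]
width: 0.0232
grip_force: 35.0
```

```bash
python3 -m crank '[[[0.03,0,-0.4],0],[[0.04,0,-0.4],0],[[0.06,0,-0.4],0],[[0.07,0,-0.4],0],[[0.08,0,-0.4],0],[[0.09,0,-0.4],0],[[0,0,0],0]]'
python3 -m crank '[[[0.11,0,-0.4],0],[[0.12,0,-0.4],0],[[0.13,0,-0.4],0],[[0.15,0,-0.4],0],[[0,0,0],0]]'
```

```text
time: 20.45
ee_pos: [0.527, -0.2372, 0.0966]
eef_rot: [0.989, 0.15, 0.0, 0.0]
ft_force: [2.7, -2.3, -5.5]
width: 0.0228
grip_force: 35.0
time: 21.08
ee_pos: [0.5416, -0.2327, 0.1444]
eef_rot: [0.989, 0.15, 0.0, 0.0]
ft_force: [2.7, -2.7, -4.8]
width: 0.0233
grip_force: 35.0
```

```bash
python3 -m crank '[[[0.16,0,-0.4],0],[[0.18,0,-0.4],0],[[0.19,0,-0.4],0],[[0.21,0,-0.4],0],[[0,0,0],0],[[0,0,0],0],[[0,0,0],0]]'
python3 - <<'E'
from h import *
a=vision.camera("scene")[:,:,::-1];w=vision.camera("wrist")[:,:,::-1]
a=cv2.resize(a[110:310,130:330],(420,420)); cv2.imwrite("pics/w8.png",np.hstack([a,w[:,100:460]]))
E
```

```text
time: 21.95
ee_pos: [0.5623, -0.2261, 0.1912]
eef_rot: [0.989, 0.149, -0.0, -0.0]
ft_force: [4.3, -2.3, -5.8]
width: 0.0231
grip_force: 35.0
```

View pics/w8.png

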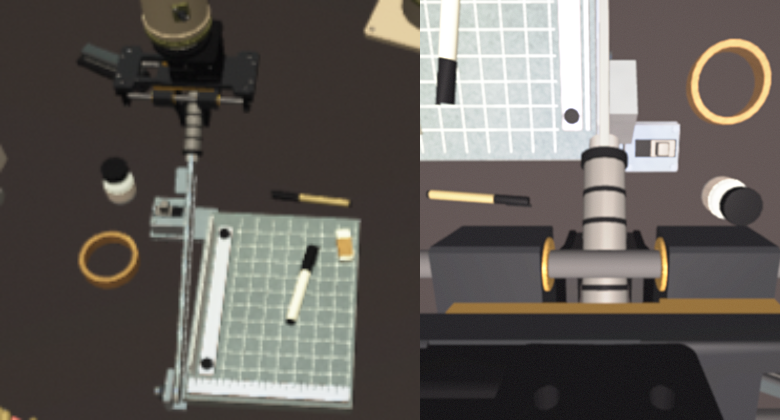

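The arm is up about 0.5 rad with the handle held firmly between the fingers, and nothing else has moved.

```bash
python3 -m crank '[[[0,0,0],0],[[0,0,0],0],[[0,0,0],0],[[0,0,0],0]]'; python3 -c "
from bench import r
print(r.close_job())"
```

```text
time: 22.55
ee_pos: [0.5623, -0.2261, 0.1913]
eef_rot: [0.989, 0.149, -0.0, -0.0]
ft_force: [5.8, -2.2, -6.7]
width: 0.023
grip_force: 35.0
the job is handed in; nothing more can be done
None
```

The tug showed the latch had caught (stopped dead at about 20 N), so I eased the arm down, drew the slide to its stop, took the handle again, raised the arm about 0.5 rad (28°), and handed in at 22.6 s holding it steady, but no verdict was printed.

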